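Draw a toastie cage from the toaster and show it over the plate

ROBOT

A 6-joint arm with a two-finger parallel gripper is mounted at the origin on the work surface. World frame = base frame: x ahead of the robot, y to its left, z up, the work surface at z = 0. Lengths are in mm, angles in rad, forces in N, time in s.
With the tool pointing down it reaches from about 275 to 750 mm from the base axis. Payload 10.2 kg.
Tool frame: the origin (TCP) lies at the very end of the fingers, on their centre line; the grasp point (between the pads) lies 19 mm behind it (ctrl.grip_depth is the distance from the TCP to the grasp point, in mm); z points along the fingers, x is the direction in which the jaws open and shut, and the axes are right-handed (so a half turn about z gives the same grasp; the last joint's range is limited). The gripper opens to 85 mm and grips with 20 to 120 N. Pads are 22 mm wide; open, the fingers measure 114 mm over their backs; the gripper's body (76 mm by 85 mm) begins 54 mm behind the grasp point. The pads swing forward as they close: fully open they stand 13 mm farther back than shut.
Start: joints at [0.981, 0.313, 1.498, -0, 1.331, -0.223], TCP at [188.294, 490.078, 202.094] pointing down, gripper open.
Joint ranges: [-2.94, 2.94], [-0.97, 2.17], [0.19, 2.56], [-1.23, 4.37], [0.02, 3.11], [-2.88, 2.88]. Speed limits (rad/s): [2.39, 2.39, 3.01, 3.14, 3.14, 3.14].

INTERFACE

Orientations are given as a unit quaternion [w, x, y, z].
In Python, from rig import ctrl gives the robot as it stands.
- The arm moves only by the tool play_rows, never from a script. Its argument "motion" is a list of rows, each a list of 2 entries, a list of its own where there are three numbers: the shift along the tool's x, y, z in mm, then the turn, a rotation vector about the tool's x, y, z in degrees. A call has 1 to 20 rows; each row shifts and turns the commanded pose from where the row before left it, along the tool's axes as they then stand; what a row does not reach is not made up. A row lasts 1/12 s, in which the tool goes at most 41.7 mm and 7.16 degrees, less where a joint would pass 70% of its speed; a pose out of reach is approached as far as the arm can. A call with a gripper value outside its range is refused whole. "fingers" is the finger opening in mm, from 0 to 85.4, set as the call begins (left out, the last holds). The fingers move at their own pace and stop on an object; "squeeze" is the grip in N (left out, the last holds). Time passes only in rows, so rows that do not move let the fingers close. It gives the time, the measured TCP pose, the force and the opening at its end, in the units of the state.
- ctrl.sense(): the state, without advancing time (a new reading comes with each control period).
- ctrl.capture(name): name is "side" or "top"; returns the picture (384x512x3 uint8, red, green, blue); there is no depth.
- ctrl.get_calibration(name): a dict with "K" (3x3 intrinsics, pixels), "k1" (the pictures are not rectified: a ray, as slopes to the right and down, at radius r is drawn at 1 + k1 r^2 times it, then the intrinsics apply), "R" (3x3) and "t" (3): a world point X has camera coordinates R X + t. Camera axes: x right, y down, z forward; pixel columns grow to the right and rows downward; lengths in mm; the calibration is good to about 2 mm. A picture is of the moment at which its call begins. get_calibration takes no time and is no camera call.
- ctrl.finish_job(): hands the job in, once; it reports no verdict.
Trained networks look in the newest picture that a camera, given by its name, has taken for a name from the list of things; names that differ only in an ending like _2 or _b are one class to them, and where a whole thing is asked for, a point or a joint stands for the part that bears it (a point fixed in the world has none). Each returns a list of dicts, best first, with "p" (0 to 1); they miss things now and then, are a little off and sometimes report something else, mostly with a low value. They report only what shows in the picture. A call takes as long as a camera call. They do not tell look-alikes from the thing itself.
- ctrl.spot_in(camera, name): "position" ([column, row] as shares, 0 to 1, of the picture: columns of its width, rows of its height, amid what is visible of it).
The state is a dict: "time_s": time; "joints": joint angles; "dq": joint speeds; "tau": joint torques, N m; "eef_pos": TCP position; "ee_rot": TCP orientation; "force": force on the tool from outside, world axes, zero at the start; "wrist_torque": the same for the moment, N m; "grip_width": opening from 0.0 (shut) to 1.0 (fully open).
Only numpy, scipy, OpenCV 4.12 (cv2) and the standard library are available. Lean on these libraries where they do the work, as an engineer would, in place of code of your own. Each camera call takes 0.05 s, during which the arm holds its last target. There are 200 camera calls.

TASK

First set the toaster's browning lever to the yellow mark and leave it there. Then draw the red-handled toastie cage straight up out of its slot, bring it over the middle of the plate and tip it back about halfway to flat (about 45 degrees), so that one of its broad faces looks up at a slant. Finish while still holding it there in the gripper, still and about 10 cm or more above the plate; leave the black-handled cage in the toaster and do not disturb the plate, mug or jar.

Things in the scene. Friction and masses are not known exactly. Their poses are not given: they have to be found in the camera images.
- toaster: Fixed two-slot toaster, steel with a grey end, yawed up to 0.3 rad. Origin on the counter, z up. In its frame (mm): main block x -110..110, y -150..35, top z 150; lower grey control end x -90..90, y 35..155, top z 90. Slots run along y, centred at x -45 and +45, y -45: 30 wide, 130 long, floor at z 70.
- browning (a joint): Browning lever: 9 mm steel stem, orange ball knob, turns about toaster y. 0 = leaning 0.7 rad to toaster -x, 0.7 = upright, 1.4 = leaning 0.7 rad to toaster +x. Marks on the quadrant beside it: white 0.05, yellow 0.45, red 1.35. Starts at 0.95 to 1.35; friction (about 1 N at the knob) holds it where it is left.
- lever_pivot (a point): A point on the lever's hinge axis (the axis runs along toaster y), in the plane of the stem: toaster x 0, y 115, z 95 mm.
- lever_knob (a point): Centre of the orange ball knob, 26 mm across, 65 mm from the hinge axis. It can be pinched from above by fingers closing along toaster y (80 mm free from knob centre to the main block, quadrant radius 35 mm on the other side).
- yellow_mark (a point): Centre of the yellow mark on the rim of the quadrant (a 10 mm thick aluminium disc, 64 mm across, on the lever's axis, 17 mm to the toaster +y side of the stem). The mark is 9 mm long along the rim.
- red_cage: Toastie cage to take: loose, 0.15-0.35 kg, wire round a sandwich, red handle. Origin: centre of its underside; z up through the handle, y along the slot, x normal to its broad faces. Body 24 (x) by 122 (y) by 105 (z) mm; two 6 mm stems at y +-30 carry the handle. Stands on the floor of either slot, turned as the toaster.
- red_cage_handle (a point): Centre of the red handle bar: 16 (x) by 90 (y) by 30 (z) mm, 165 mm above the cage's underside, so about 235 mm above the counter at the start. Grip it from above with the fingers closing along cage x.
- red_cage_middle (a point): Centre of the red cage's body, 52.5 mm above its underside, 112.5 mm below the handle's centre.
- black_cage: The same kind of cage with a black handle, in the other slot 90 mm away. It stays there. Origin: centre of its underside.
- plate: White dinner plate, loose, 220 mm across, 20 mm high, on the counter. Origin: centre of its underside.
- mug: Blue mug, 80 mm across, 90 mm high, bystander beyond the work. Origin: centre of its underside.
- jar: Amber glass jar with an orange lid, 72 mm across, 110 mm high, bystander beyond the work. Origin: centre of its underside.
Mind the look-alikes: they are no part of the job. What is shaped like the red_cage but turquoise is not meant.

How it is judged (in metres and radians):
On the way, in this order (a step that is already met when the one before it is completed fails the run):
1. the browning lever stands at the yellow mark (0.33 to 0.57 rad), with the red cage still in its slot (value of joint browning between 0.33 and 0.57 rad and z of red_cage in the frame of toaster below 0.1 m), for 0.2 s.
2. the red cage is drawn clear above its slot, in the gripper, with the lever still at the yellow mark (z of red_cage in the frame of toaster above 0.152 m and contact force between the fingers and red_cage above 1 N and value of joint browning between 0.33 and 0.57 rad), for 0.1 s.
At the end, for the whole second after the job is handed in: Lever at 0.45 +-0.12 rad. Red cage at rest, carried by the gripper alone, tipped 30-60 deg from upright about its long axis (x axis within 60 deg of vertical), its middle within 70 mm of the plate's centre in plan and above 125 mm. Black cage moved < 20 mm; plate, mug, jar < 30 mm (value of joint browning between 0.33 and 0.57 rad and contact force between the fingers and red_cage above 1 N and angle between red_cage's own z axis and vertical between 0.52 and 1.05 rad and (angle between red_cage's own x axis and vertical below 1.05 rad or angle between red_cage's own x axis and vertical above 2.09 rad) and horizontal distance between red_cage_middle and plate below 0.07 m and height (world z) of red_cage_middle above 0.125 m and contact force between red_cage and toaster below 0.1 N and contact force between red_cage and plate below 0.1 N and contact force between red_cage and mug below 0.1 N and contact force between red_cage and jar below 0.1 N and contact force between red_cage and black_cage below 0.1 N and linear speed of red_cage below 0.03 m/s and angular speed of red_cage below 0.2 rad/s and distance of black_cage from where it was at the start of the episode below 0.02 m and angle between black_cage's own z axis and vertical below 0.15 rad and distance of each of plate, mug, jar from where it was at the start of the episode below 0.03 m); the arm keeps its last pose, push and grip.
It fails at once if the black cage is pulled up or knocked (distance of black_cage from where it was at the start of the episode above 0.03 m).
It fails at once if the plate, the mug or the jar is pushed away (distance of any of plate, mug, jar from where it was at the start of the episode above 0.04 m).
It fails at once if the red cage is dropped or laid down on the plate (contact force between red_cage and plate above 1 N).
It also fails if it takes over 51 s, if anything falls off the work surface, if the arm or the gripper's body presses on something with over 40 N, if the wrist force passes 120 N, or if a joint passes its speed limit or range.

## Working session

There is one attempt and no reset: what is moved stays moved. The work goes in short steps, Python scripts to look and compute and a tool call to move; the robot and the scene stay as the last step left them, time stands still between calls to the robot, and variables do not carry over. Pictures are saved under pics/ and viewed, about 8 in all and at most 12, crops included, and the job is handed in when it is done.

Besides the shell and the picture viewer there is one more tool, called after "Request:" as name(argument=value, ...), one argument or row to a line, values as JSON. play_rows: Moves the arm, as the interface text tells. Its arguments: {"type":"object","properties":{"motion":{"type":"array"},"fingers":{"type":"number"},"squeeze":{"type":"number"}},"required":["motion"]}

```bash
mkdir -p pics
cat > h.py <<'E'
import numpy as np, cv2, json
from rig import ctrl
from scipy.optimize import least_squares
from scipy.spatial.transform import Rotation as Ro
def cal(n):
    c=ctrl.get_calibration(n); return [np.array(c[k],float) for k in ("K","R","t")]+[c["k1"]]
def proj(n,X):
    K,R,t,k=cal(n); c=np.atleast_2d(X)@R.T+t; s=c[:,:2]/c[:,2:]
    s=s*(1+k*(s**2).sum(1,keepdims=True)); return s@K[:2,:2].T+K[:2,2]
def ray(n,p):
    K,R,t,k=cal(n); d=np.linalg.solve(K,[p[0],p[1],1])[:2]; s=d.copy()
    for _ in range(20): s=d/(1+k*(s@s))
    return -R.T@t, R.T@np.array([s[0],s[1],1])
def onz(n,p,z):
    o,d=ray(n,p); return o+d*(z-o[2])/d[2]
def tri(ps,pt):
    A=[];b=[]
    for n,p in (("side",ps),("top",pt)):
        o,d=ray(n,p); d/=np.linalg.norm(d); P=np.eye(3)-np.outer(d,d); A.append(P); b.append(P@o)
    return np.linalg.lstsq(np.vstack(A),np.hstack(b),rcond=None)[0]
def snap(n,f):
    im=np.asarray(ctrl.capture(n)); cv2.imwrite(f"pics/{f}.png",cv2.resize(im[...,::-1],(800,600),interpolation=cv2.INTER_CUBIC)); return im
E
python3 - <<'E'
from h import *
for n in ("side","top"):
    snap(n,n+"0"); K,R,t,k=cal(n); print(n,"cam at",(-R.T@t).round(),"fwd",R[2].round(2),"f",K[0,0])
    for o in ("toaster","lever_pivot","lever_knob","yellow_mark","red_cage_handle","plate","mug","jar"):
        print(o,[(np.round(np.array(d["position"])*[512,384],1).tolist(),round(d["p"],2)) for d in ctrl.spot_in(n,o)][:3])
E
```

```text
side cam at [-114. -601.  916.] fwd [ 0.57  0.52 -0.64] f 469.99580430902955
toaster [([324.4, 271.7], 0.81)]
lever_pivot [([323.7, 272.8], 0.84)]
lever_knob [([288.2, 218.2], 0.61)]
yellow_mark [([326.1, 270.6], 0.72)]
red_cage_handle [([275.4, 326.6], 0.77), ([327.0, 250.5], 0.57)]
plate [([195.3, 221.2], 0.76), ([282.4, 172.4], 0.23)]
mug []
jar [([283.2, 172.5], 0.71), ([286.2, 211.9], 0.6)]
top cam at [ 388.   12. 1181.] fwd [ 0.15  0.   -0.99] f 483.3245524381588
toaster [([346.9, 192.7], 0.97)]
lever_pivot [([343.6, 191.7], 0.57)]
lever_knob [([342.2, 192.2], 0.38)]
yellow_mark [([345.4, 192.8], 0.6), ([208.1, 99.8], 0.58)]
red_cage_handle [([369.3, 285.4], 0.95), ([375.5, 205.4], 0.65), ([346.6, 195.7], 0.39)]
plate [([181.8, 222.9], 0.68), ([346.7, 192.0], 0.34)]
mug [([288.4, 98.4], 0.84)]
jar [([207.0, 98.1], 0.78)]
```

View pics/side0.png

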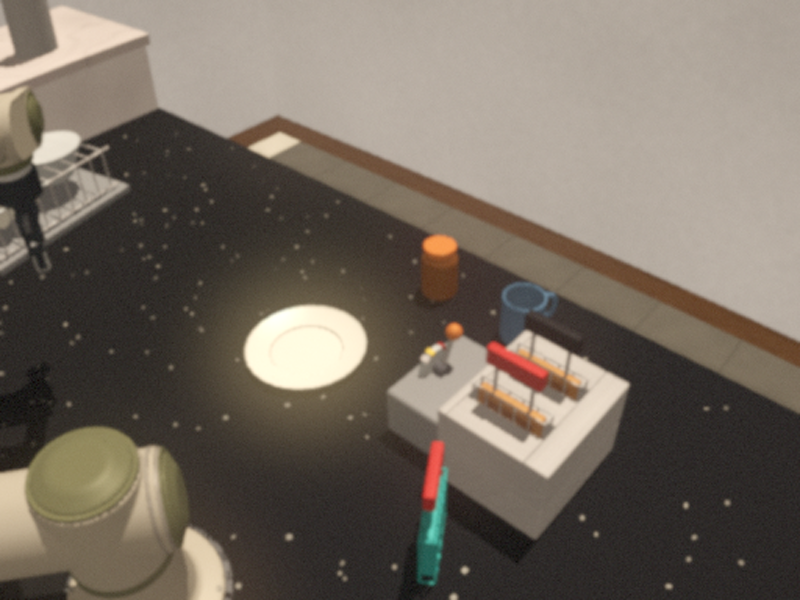

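View pics/top0.png

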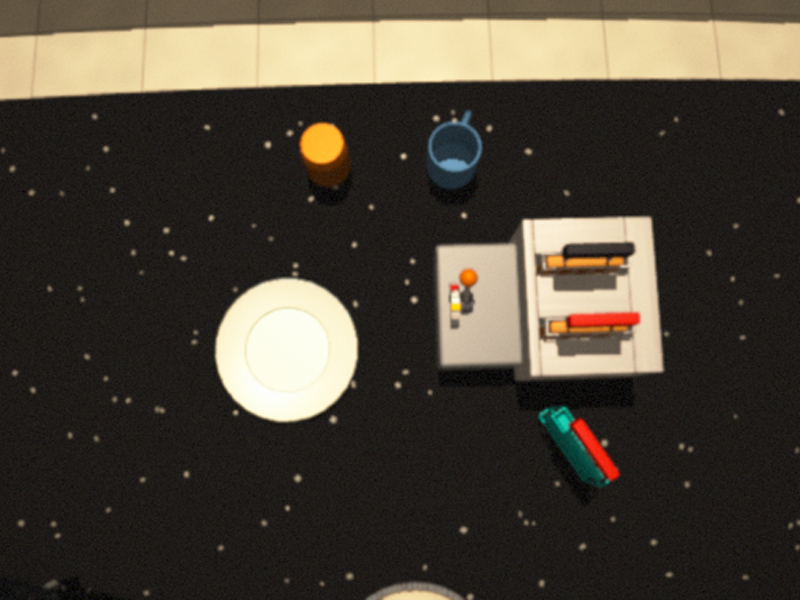

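The side view shows the red cage in the near slot with its handle at about (517,367). The black cage is in the far slot, and the turquoise decoy stands in front at (433,510). The orange knob at (454,330) leans away from the robot. The top view agrees: knob (468,277), red handle (604,320), plate (287,349).

```bash
cat > fit.py <<'E'
from h import *
T=[((110,35,150),(522,218)),((110,-150,150),(652,217)),((-110,-150,150),(663,372)),((90,155,90),(437,247)),((-90,155,90),(441,368))]
S=[((110,-150,150),(629,383)),((-110,-150,150),(543,472)),((-110,35,150),(440,410)),((-90,155,90),(388,393)),((90,155,90),(466,340))]
def W(p,L): return Ro.from_euler('z',p[2]).apply(np.array(L,float))+[p[0],p[1],0]
def res(p):
    r=[]
    for n,C in (("top",T),("side",S)):
        r.append((proj(n,W(p,[c[0] for c in C]))-np.array([c[1] for c in C])*.64+.18).ravel())
    return np.concatenate(r)
if __name__=="__main__":
    s=least_squares(res,[450,-200,0],loss='soft_l1',x_scale=[10,10,.1]); p=s.x; print("toaster",p.round(3)); print(res(p).reshape(-1,2).round(1).tolist())
    def blob(n,im,lo,hi,box):
        h=cv2.cvtColor(im,cv2.COLOR_RGB2HSV); m=cv2.inRange(h,lo,hi); k=np.zeros_like(m); x0,y0,x1,y1=[int(v*.64) for v in box]; k[y0:y1,x0:x1]=1; m=m*k
        ys,xs=np.nonzero(m); return np.array([xs.mean(),ys.mean()]),len(xs),m
    it,is_=cv2.imread("pics/top0.png")[...,::-1],cv2.imread("pics/side0.png")[...,::-1]
    it,is_=[cv2.resize(i,(512,384),interpolation=cv2.INTER_AREA) for i in (it,is_)]
    O=((5,150,120),(18,255,255))
    kt=blob("top",it,*O,(455,262,485,290)); ks=blob("side",is_,*O,(440,318,468,345)); k=tri(ks[0],kt[0])
    print("knob",kt[:2],ks[:2],k.round(1),"tst",(Ro.from_euler('z',-p[2]).apply(k-[p[0],p[1],0])).round(1))
    R=((0,150,90),(4,255,255)); 
    def red(im,b):
        h=cv2.cvtColor(im,cv2.COLOR_RGB2HSV); h[...,0]=(h[...,0].astype(int)+10)%180; m=cv2.inRange(h,(0,150,80),(14,255,255)); x0,y0,x1,y1=[int(v*.64) for v in b]; ys,xs=np.nonzero(m[y0:y1,x0:x1]); print(len(xs)); return np.array([xs.mean()+x0,ys.mean()+y0])
    a=red(it,(550,300,650,340)); b=red(is_,(480,335,555,395)); c=tri(b,a); print("handle",a,b,c.round(1),"tst",(Ro.from_euler('z',-p[2]).apply(c-[p[0],p[1],0])).round(1))
    print("model handle proj",proj("top",W(p,[(-45,-45,235)])),proj("side",W(p,[(-45,-45,235)])))
    for n,im,bx in (("top",it,(190,260,380,440)),("side",is_,(230,290,380,400))):
        x0,y0,x1,y1=[int(v*.64) for v in bx]; g=im[y0:y1,x0:x1].min(2); m=(g>110).astype(np.uint8); c=max(cv2.findContours(m,0,1)[0],key=cv2.contourArea); e=cv2.fitEllipse(c); q=np.array(e[0])+[x0,y0]; print("plate",n,e[1],onz(n,q,18).round(1))
    print("mug",onz("top",np.array([454,150])*.64,90),"jar",onz("top",np.array([323,147])*.64,110))
    for a in (.3,.45,.95,1.15,1.35): print(a,proj("top",W(p,[(65*np.sin(a-.7),115,95+65*np.cos(a-.7))])),proj("side",W(p,[(65*np.sin(a-.7),115,95+65*np.cos(a-.7))])))
E
python3 fit.py
```

```text
toaster [ 5.34738e+02 -2.03320e+02  4.00000e-03]
[[0.5, 0.9], [-0.2, -0.4], [0.7, -0.1], [-0.6, -1.4], [-0.2, -0.6], [1.1, 0.6], [3.7, 4.5], [-1.7, 0.2], [-1.9, -1.0], [-5.7, -5.1]]
knob (array([299.33695652, 177.09782609]), 92) (array([290.04545455, 210.75      ]), 88) [563.  -86.5 159.2] tst [ 28.7 116.7 159.2]
332
507
handle [386.2560241  203.87951807] [330.60157791 233.69230769] [ 491.1 -248.7  238.7] tst [-43.9 -45.2 238.7]
model handle proj [[385.52510599 204.8782477 ]] [[330.33971805 235.17470219]]
plate top (89.64527130126953, 91.30654907226562) [480.7 184.9  18. ]
plate side (53.897891998291016, 79.37467956542969) [479.9 183.4  18. ]
mug [769.3182086  -80.35175774  90.        ] jar [772.19254624 115.49169988 110.        ]
0.3 [[301.03733573 202.28761069]] [[276.2857059  224.12499974]]
0.45 [[300.98844104 197.8209453 ]] [[278.78761923 221.11522912]]
0.95 [[300.34281334 182.94895225]] [[287.28641754 214.12804284]]
1.15 [[299.90957095 177.69832438]] [[290.38534072 212.90692391]]
1.35 [[299.40662316 173.21354328]] [[293.1166573  212.65269165]]
```

Run:
```python
from h import *
s=ctrl.sense(); print(s["time_s"],s["eef_pos"],s["ee_rot"]); q=s["ee_rot"]; print(Ro.from_quat([*q[1:],q[0]]).as_matrix().round(3)); print(s["force"])
```

```text
0.9 [188.31786829 490.08378383 202.09777949] [-1.75034097e-06  8.24220520e-01  5.66268960e-01  6.56596979e-06]
[[ 0.359  0.933  0.   ]
 [ 0.933 -0.359  0.   ]
 [ 0.     0.    -1.   ]]
[0.12727894 0.06951599 0.21505312]
```

Request:
play_rows(
  motion=[
    [[0,0,-15],[0,0,-7]],
    [[0,0,-15],[0,0,-7]],
    [[0,0,-15],[0,0,-7]],
    [[0,0,-15],[0,0,-0.4]],
  ],
  fingers=64,
  squeeze=30,
)

```text
time_s: 1.23
eef_pos: [188.2, 490.0, 262.8]
ee_rot: [-0.0, 0.702, 0.712, -0.0]
force: [0.3, 0.0, -0.0]
grip_width: 0.752
```

Request:
play_rows(
  motion=[
    [[-28.9,18.7,0],[0,0,0]],
    [[-28.9,18.7,0],[0,0,0]],
    [[-28.9,18.7,0],[0,0,0]],
    [[-28.9,18.7,0],[0,0,0]],
    [[-28.9,18.7,0],[0,0,0]],
    [[-28.9,18.7,0],[0,0,0]],
    [[-28.9,18.7,0],[0,0,0]],
    [[-28.9,18.7,0],[0,0,0]],
    [[-28.9,18.7,0],[0,0,0]],
    [[-28.9,18.7,0],[0,0,0]],
    [[-28.9,18.7,0],[0,0,0]],
    [[-28.9,18.7,0],[0,0,0]],
    [[-28.9,18.7,0],[0,0,0]],
    [[-28.9,18.7,0],[0,0,0]],
    [[-28.9,18.7,0],[0,0,0]],
    [[-28.9,18.7,0],[0,0,0]],
    [[-28.9,18.7,0],[0,0,0]],
    [[-28.9,18.7,0],[0,0,0]],
    [[-28.9,18.7,0],[0,0,0]],
    [[-28.9,18.7,0],[0,0,0]],
  ],
)

```text
time_s: 2.9
eef_pos: [566.8, -87.0, 262.1]
ee_rot: [0.0, 0.705, 0.709, 0.0]
force: [0.6, 0.5, 0.3]
grip_width: 0.746
```

Request:
play_rows(
  motion=[
    [[0,0,0],[0,0,0]],
    [[0,0,0],[0,0,0]],
  ],
)

```text
time_s: 3.07
eef_pos: [566.4, -86.6, 261.2]
ee_rot: [-0.001, 0.705, 0.709, -0.0]
force: [-0.5, 0.9, -1.1]
grip_width: 0.754
```

Request:
play_rows(
  motion=[
    [[-0.9,-3.4,15],[0,0,0]],
    [[0,0,15.5],[0,0,0]],
    [[0,0,15.5],[0,0,0]],
    [[0,0,15.5],[0,0,0]],
    [[0,0,15.5],[0,0,0]],
    [[0,0,15.5],[0,0,0]],
    [[0,0,15.5],[0,0,0]],
    [[0,0,15],[0,0,0]],
    [[0,0,0],[0,0,0]],
  ],
)

```text
time_s: 3.82
eef_pos: [561.1, -84.8, 136.8]
ee_rot: [-0.002, 0.704, 0.71, -0.001]
force: [0.3, -0.2, -1.2]
grip_width: 0.748
```

Run:
```python
from h import *
a=np.asarray(ctrl.capture("side"))[150:270,230:350,::-1]; b=np.asarray(ctrl.capture("top"))[120:240,240:360,::-1]
cv2.imwrite("pics/k.png",cv2.resize(np.hstack([a,b]),(800,400),interpolation=cv2.INTER_CUBIC))
```

```text
(no output)
```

View pics/k.png

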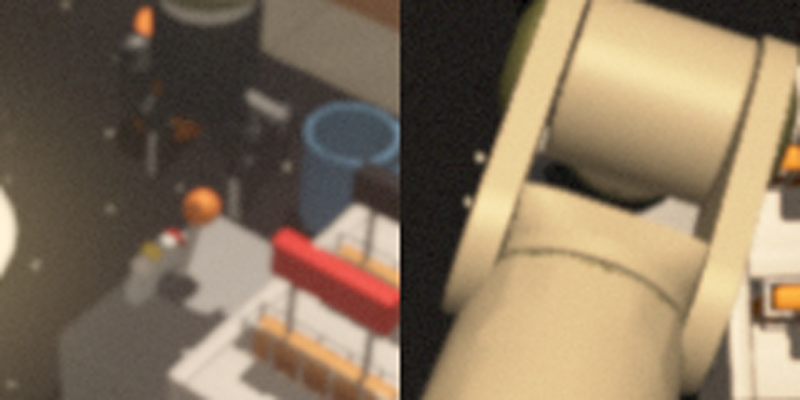

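The side crop shows the knob at (202,205) with the two fingertips at about (152,170) and (235,205). I'll check these against the projection.

Run:
```python
from h import *
P=[(561,-85+d,z) for d in (32,-32) for z in (137,145)]+[(563,-87.5,154),(570,-87.5,152)]
print(((proj("side",P)-[230,150])*400/120).round())
```

```text
[[162. 207.]
 [163. 199.]
 [230. 245.]
 [231. 237.]
 [201. 208.]
 [207. 206.]]
```

Request:
play_rows(
  motion=[
    [[-1.5,1,0],[0,0,0]],
    [[0,0,0],[0,0,0]],
    [[0,0,0],[0,0,0]],
    [[0,0,0],[0,0,0]],
    [[0,0,0],[0,0,0]],
    [[0,0,0],[0,0,0]],
    [[0,0,0],[0,0,0]],
    [[0,0,0],[0,0,0]],
  ],
  fingers=10,
)

```text
time_s: 4.58
eef_pos: [563.8, -87.8, 139.1]
ee_rot: [0.0, 0.705, 0.709, 0.0]
force: [-0.4, 0.6, 0.7]
grip_width: 0.117
```

Run:
```python
from h import *
a=np.asarray(ctrl.capture("side"))[170:270,240:340,::-1]
cv2.imwrite("pics/k2.png",cv2.resize(a,(600,600),interpolation=cv2.INTER_CUBIC))
P=[(564,-88,139),(564,-88,158),(563,-87.5,154)]+[(534.7+r*np.sin(a),-88.3,95+r*np.cos(a)) for a in (-.25,0.25,.45) for r in (0,65,)]
print(((proj("side",P)-[240,170])*6).round().tolist())
```

```text
[[303.0, 282.0], [304.0, 247.0], [302.0, 255.0], [256.0, 398.0], [233.0, 306.0], [256.0, 398.0], [284.0, 264.0], [256.0, 398.0], [303.0, 257.0]]
```

View pics/k2.png

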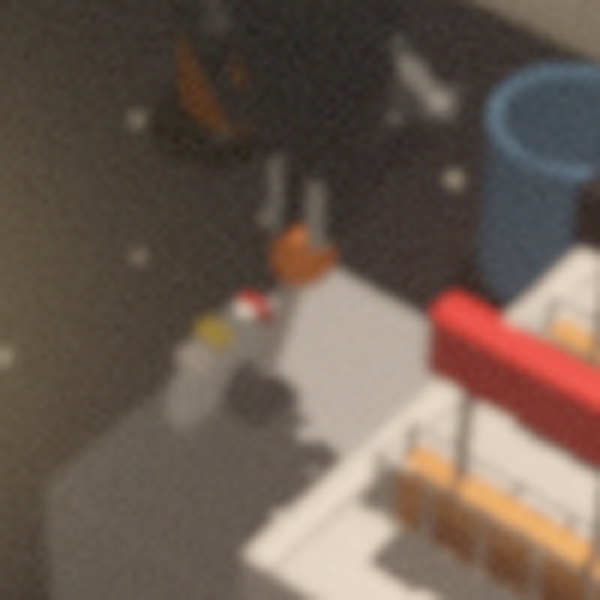

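The closed fingers end at about (270,220) and (315,240), above the ball at (303,257). So the tips sit over the top of the knob, higher than I expected. I'll open, go lower and pinch again.

Request:
play_rows(
  motion=[
    [[0,0,0],[0,0,0]],
    [[0,0,0],[0,0,0]],
    [[0,0,0],[0,0,0]],
    [[0,0,0],[0,0,0]],
    [[0,0,0],[0,0,0]],
    [[0,0,4],[0,0,0]],
    [[0,0,4],[0,0,0]],
    [[0,0,4],[0,0,0]],
    [[0,0,4],[0,0,0]],
  ],
  fingers=60,
)

```text
time_s: 5.38
eef_pos: [563.6, -87.8, 122.4]
ee_rot: [-0.0, 0.705, 0.709, -0.0]
force: [0.2, -0.4, 0.2]
grip_width: 0.698
```

Request:
play_rows(
  motion=[
    [[0,0,0],[0,0,0]],
    [[0,0,0],[0,0,0]],
    [[0,0,0],[0,0,0]],
    [[0,0,0],[0,0,0]],
    [[0,0,0],[0,0,0]],
    [[0,0,0],[0,0,0]],
  ],
  fingers=15,
)

```text
time_s: 5.88
eef_pos: [564.1, -86.1, 123.5]
ee_rot: [-0.001, 0.705, 0.71, 0.001]
force: [1.1, 8.1, 1.8]
grip_width: 0.271
```

Run:
```python
from h import *
s=ctrl.sense(); print(s["eef_pos"],s["force"],s["grip_width"])
a=np.asarray(ctrl.capture("side"))[130:270,240:380,::-1]
cv2.imwrite("pics/k3.png",cv2.resize(a,(600,600),interpolation=cv2.INTER_CUBIC))
```

```text
[564.09899045 -86.14974743 123.5277406 ] [1.06593885 8.08148206 1.84935726] 0.270703713590877
```

View pics/k3.png

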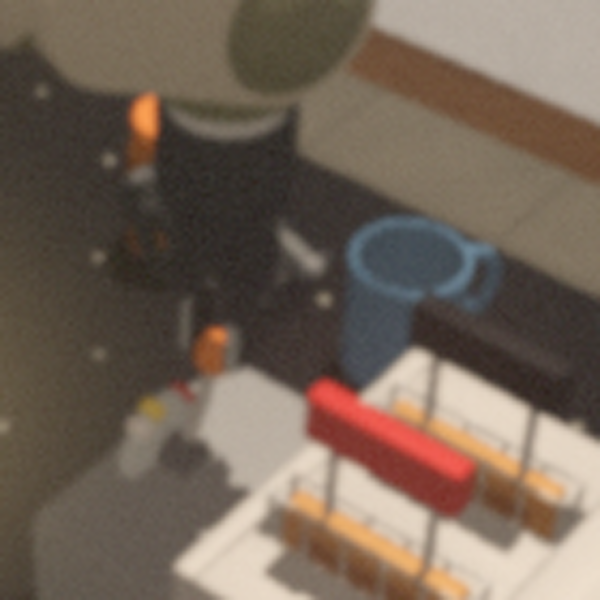

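The pinch now holds at 23 mm with the knob between the pads. The true fingertips sit about 20 mm higher than the reported TCP. Next I swing the lever along its arc.

Request:
play_rows(
  motion=[
    [[2,0,0],[0,0,0]],
    [[0,-5.4,-2.2],[0,0,0]],
    [[0,-5.4,-1.6],[0,0,0]],
    [[0,-5.4,-1.2],[0,0,0]],
    [[0,-5.4,-0.7],[0,0,0]],
    [[0,-5.4,-0.2],[0,0,0]],
    [[0,-5.4,0.2],[0,0,0]],
    [[0,-5.4,0.7],[0,0,0]],
    [[0,-5.4,1.1],[0,0,0]],
    [[0,0,0],[0,0,0]],
    [[0,0,0],[0,0,0]],
  ],
)

```text
time_s: 6.85
eef_pos: [519.5, -86.1, 127.4]
ee_rot: [-0.0, 0.705, 0.709, -0.0]
force: [-1.6, 0.7, 1.8]
grip_width: 0.179
```

```bash
cat > knob.py <<'E'
from h import *
im=np.asarray(ctrl.capture("side")); h=cv2.cvtColor(im,cv2.COLOR_RGB2HSV); m=cv2.inRange(h,(5,150,110),(18,255,255)); k=m[195:240,262:300]; ys,xs=np.nonzero(k)
if len(xs): print("knob px",xs.mean()+262,ys.mean()+195,len(xs))
for a in (.25,.35,.45,.55,.65,.8): print(a,proj("side",[(534.7+67*np.sin(a-.7),-87.5,96+67*np.cos(a-.7))]).round(1))
cv2.imwrite("pics/k4.png",cv2.resize(im[150:270,240:360,::-1],(600,600),interpolation=cv2.INTER_CUBIC))
E
python3 knob.py
```

```text
0.25 [[275.1 224.3]]
0.35 [[276.8 222.1]]
0.45 [[278.5 220.1]]
0.55 [[280.3 218.2]]
0.65 [[282.1 216.5]]
0.8 [[284.7 214.5]]
```

View pics/k4.png

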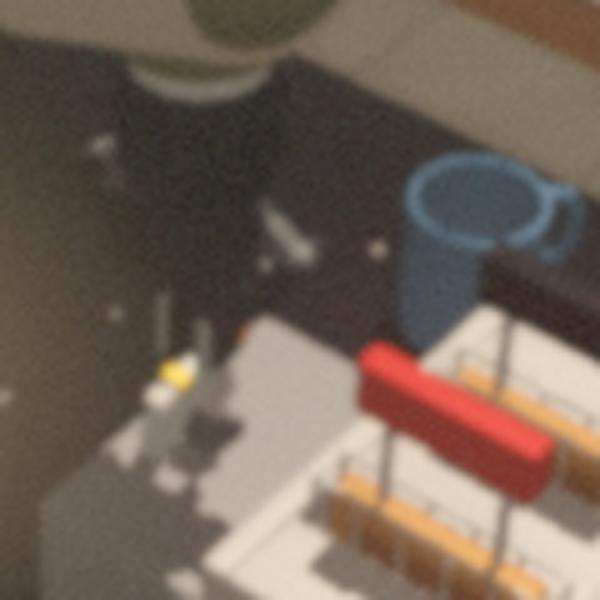

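The knob slipped out: the fingers shut to 15 mm, and only a speck of orange remains at (245,335). I'll raise the arm and find the knob again.

Request:
play_rows(
  motion=[
    [[0,0,-12],[0,0,0]],
    [[0,0,-12],[0,0,0]],
    [[0,0,-12],[0,0,0]],
    [[0,0,-12],[0,0,0]],
    [[0,0,-12],[0,0,0]],
    [[0,0,0],[0,0,0]],
  ],
  fingers=64,
)

```text
time_s: 7.4
eef_pos: [520.9, -86.5, 188.6]
ee_rot: [0.001, 0.705, 0.709, 0.0]
force: [-0.1, -0.6, -0.1]
grip_width: 0.745
```

```bash
python3 knob.py
python3 - <<'E'
from h import *
s=ctrl.sense();print(s["eef_pos"])
print([ (np.array(d["position"])*[512,384],d["p"]) for d in ctrl.spot_in("side","lever_knob")])
print(((proj("side",[(519,-87,187),(519,-55,187),(519,-119,187)])-[240,150])*5).round())
E
```

```text
knob px 283.9310344827586 213.77011494252872 87
0.25 [[275.1 224.3]]
0.35 [[276.8 222.1]]
0.45 [[278.5 220.1]]
0.55 [[280.3 218.2]]
0.65 [[282.1 216.5]]
0.8 [[284.7 214.5]]
[520.48835229 -86.31862026 187.26696614]
[(array([284.6208, 218.688 ]), 0.7)]
[[193. 308.]
 [141. 278.]
 [247. 338.]]
```

View pics/k4.png

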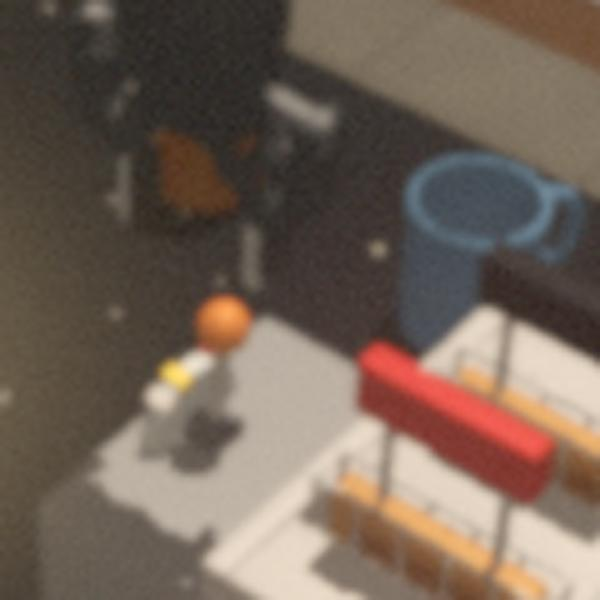

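The lever is now at about 0.75 rad, with the knob at (222,323) in the crop. I'll pinch again lower down and with a firmer grip.

Request:
play_rows(
  motion=[
    [[0,9,0],[0,0,0]],
    [[-0.7,9,0],[0,0,0]],
    [[0,0,12],[0,0,0]],
    [[0,0,12],[0,0,0]],
    [[0,0,12],[0,0,0]],
    [[0,0,12],[0,0,0]],
    [[0,0,12],[0,0,0]],
    [[0,0,12],[0,0,0]],
    [[0,0,0],[0,0,0]],
  ],
)

```text
time_s: 8.25
eef_pos: [536.7, -86.1, 111.6]
ee_rot: [-0.003, 0.705, 0.709, -0.001]
force: [-1.5, 0.3, -0.4]
grip_width: 0.754
```

Request:
play_rows(
  motion=[
    [[0,0,0],[0,0,0]],
    [[0,0,0],[0,0,0]],
    [[0,0,0],[0,0,0]],
    [[0,0,0],[0,0,0]],
    [[0,0,0],[0,0,0]],
    [[0,0,0],[0,0,0]],
  ],
  fingers=12,
  squeeze=40,
)

```text
time_s: 8.75
eef_pos: [538.9, -86.1, 115.8]
ee_rot: [0.0, 0.705, 0.71, 0.001]
force: [-1.4, 6.5, 4.6]
grip_width: 0.276
```

Request:
play_rows(
  motion=[
    [[0,0,0],[0,0,0]],
    [[0,0,0],[0,0,0]],
    [[0,0,0],[0,0,0]],
    [[2,0,3],[0,0,0]],
    [[0,0,3],[0,0,0]],
    [[0,0,0],[0,0,0]],
  ],
  fingers=50,
)

```text
time_s: 9.25
eef_pos: [538.2, -84.6, 108.2]
ee_rot: [-0.001, 0.705, 0.71, -0.0]
force: [-0.1, 0.3, -0.2]
grip_width: 0.588
```

Request:
play_rows(
  motion=[
    [[0,0,0],[0,0,0]],
    [[0,0,0],[0,0,0]],
    [[0,0,0],[0,0,0]],
    [[0,0,0],[0,0,0]],
    [[0,0,0],[0,0,0]],
    [[0,0,0],[0,0,0]],
  ],
  fingers=12,
)

```text
time_s: 9.75
eef_pos: [538.8, -85.9, 109.3]
ee_rot: [0.001, 0.705, 0.709, -0.0]
force: [0.0, -5.6, 0.5]
grip_width: 0.274
```

Request:
play_rows(
  motion=[
    [[-1,-4,0],[0,0,0]],
    [[0,-4,0.2],[0,0,0]],
    [[0,-4,0.4],[0,0,0]],
    [[0,-4,0.6],[0,0,0]],
    [[0,-4,0.8],[0,0,0]],
    [[0,0,0],[0,0,0]],
    [[0,0,0],[0,0,0]],
  ],
)

```text
time_s: 10.33
eef_pos: [518.2, -85.9, 107.1]
ee_rot: [-0.0, 0.705, 0.709, -0.0]
force: [-0.9, -0.8, 4.3]
grip_width: 0.278
```

Request:
play_rows(
  motion=[
    [[0,0,0],[0,0,0]],
    [[0,0,0],[0,0,0]],
    [[0,0,0],[0,0,0]],
    [[0,0,0],[0,0,0]],
    [[0,0,-15],[0,0,0]],
    [[0,0,-15],[0,0,0]],
    [[0,0,-15],[0,0,0]],
    [[0,0,-15],[0,0,0]],
    [[0,0,-15],[0,0,0]],
    [[0,0,-15],[0,0,0]],
    [[0,0,-15],[0,0,0]],
    [[0,0,0],[0,0,0]],
  ],
  fingers=55,
)

```text
time_s: 11.33
eef_pos: [519.5, -86.1, 214.4]
ee_rot: [0.002, 0.705, 0.71, 0.001]
force: [1.3, -0.7, 0.8]
grip_width: 0.644
```

```bash
python3 knob.py
```

```text
knob px 279.7674418604651 217.56976744186045 86
0.25 [[275.1 224.3]]
0.35 [[276.8 222.1]]
0.45 [[278.5 220.1]]
0.55 [[280.3 218.2]]
0.65 [[282.1 216.5]]
0.8 [[284.7 214.5]]
```

View pics/k4.png

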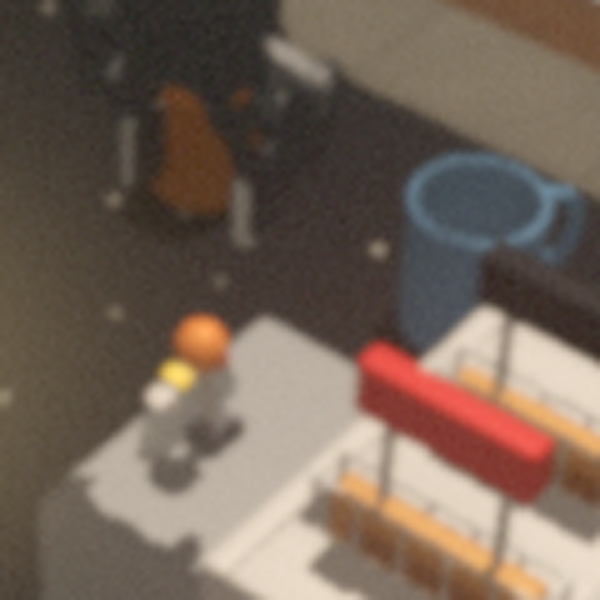

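The lever now sits near the yellow mark, with the knob at (202,340) beside the yellow mark at (178,375), about 0.5 rad by the side view. I'll swing the arm towards the cage and recheck the lever from the top camera.

Request:
play_rows(
  motion=[
    [[0,0,-15],[0,0,6.9]],
    [[0,0,-15],[0,0,6.9]],
    [[0,0,-15],[0,0,6.9]],
    [[0,0,-15],[0,0,6.9]],
    [[0,0,-15],[0,0,6.9]],
    [[0,0,-10],[0,0,6.9]],
    [[0,0,0],[0,0,6.9]],
    [[0,0,0],[0,0,6.9]],
    [[0,0,0],[0,0,6.9]],
    [[0,0,0],[0,0,6.9]],
    [[0,0,0],[0,0,6.9]],
    [[0,0,0],[0,0,6.9]],
    [[0,0,0],[0,0,7.1]],
    [[0,0,0],[0,0,0]],
  ],
  fingers=60,
)

```text
time_s: 12.55
eef_pos: [518.3, -85.7, 295.5]
ee_rot: [-0.0, 1.0, 0.002, -0.001]
force: [-0.7, -0.2, -0.1]
grip_width: 0.705
```

Request:
play_rows(
  motion=[
    [[-5,27,0],[0,0,0]],
    [[-5,27,0],[0,0,0]],
    [[-5,27,0],[0,0,0]],
    [[-5,27,0],[0,0,0]],
    [[-5,27,0],[0,0,0]],
    [[-4,27,0],[0,0,0]],
    [[0,0,0],[0,0,0]],
    [[0,0,0],[0,0,0]],
  ],
)

```text
time_s: 13.22
eef_pos: [490.5, -248.8, 295.7]
ee_rot: [-0.001, 1.0, 0.005, -0.001]
force: [0.6, 0.6, -0.9]
grip_width: 0.706
```

Run:
```python
from h import *
s=ctrl.sense(); print(s["eef_pos"],s["ee_rot"],s["time_s"])
im=np.asarray(ctrl.capture("top")); h=cv2.cvtColor(im,cv2.COLOR_RGB2HSV); m=cv2.inRange(h,(5,150,120),(18,255,255)); k=m[165:215,285:315]; ys,xs=np.nonzero(k)
if len(xs): print("knob top",xs.mean()+285,ys.mean()+165,len(xs))
for a in (.35,.45,.55,.65,1.13): print(a,proj("top",[(534.7+65*np.sin(a-.7),-88.3,95+65*np.cos(a-.7))]).round(1))
print("tips z ray:",[ (lambda o,d:(o+d*(519.5-o[0])/d[0]).round(1))(*ray("side",(240+u/5,150+v/5))) for u,v in ((185,212),(128,180),(243,245))])
sd=np.asarray(ctrl.capture("side"))
cv2.imwrite("pics/c.png",cv2.resize(np.hstack([im[120:280,260:460,::-1],sd[120:280,230:430,::-1]]),(800,320),interpolation=cv2.INTER_CUBIC))
```

```text
[ 490.52628858 -248.80603027  295.71473062] [-7.08747095e-04  9.99987606e-01  4.86876108e-03 -7.62496363e-04] 13.2167
knob top 300.0 194.8252427184466 103
0.35 [[301.  200.6]]
0.45 [[300.9 197.6]]
0.55 [[300.9 194.6]]
0.65 [[300.8 191.5]]
1.13 [[300. 178.]]
tips z ray: [array([519.5, -80.9, 241.1]), array([519.5, -46.9, 242. ]), array([ 519.5, -114.5,  240. ])]
```

View pics/c.png

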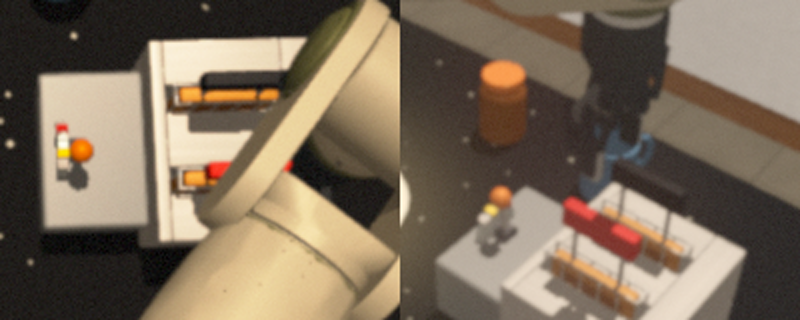

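Run:
```python
from h import *
for n,b in (("top",(284,180,302,212)),("side",(262,205,290,245))):
    im=np.asarray(ctrl.capture(n)); h=cv2.cvtColor(im,cv2.COLOR_RGB2HSV)
    x0,y0,x1,y1=b
    for nm,lo,hi in (("yel",(22,110,110),(35,255,255)),("knob",(5,130,60),(18,255,255))):
        m=cv2.inRange(h,lo,hi)[y0:y1+0,x0:x1+20]; ys,xs=np.nonzero(m); print(n,nm,len(xs),xs.mean()+x0,ys.mean()+y0)
    print("yellow model",proj(n,[(534.7+32*np.sin(-.25),-203.3+132,95+32*np.cos(.25))]))
    for a in (.4,.45,.5,.55): print(a,proj(n,[(534.7+65*np.sin(a-.7),-88.3,95+65*np.cos(a-.7))]))
```

```text
top yel 26 291.34615384615387 195.84615384615384
top knob 117 299.97435897435895 194.65811965811966
yellow model [[291.74623409 196.01285722]]
0.4 [[300.95850435 199.12778903]]
0.45 [[300.94027578 197.62256859]]
0.5 [[300.91436418 196.10713549]]
0.55 [[300.88083915 194.58599302]]
side yel 18 275.1111111111111 224.55555555555554
side knob 106 279.6320754716981 217.72641509433961
yellow model [[275.49374164 225.78914319]]
0.4 [[278.02619667 221.96673557]]
0.45 [[278.87534281 221.0046455 ]]
0.5 [[279.73262518 220.08454236]]
0.55 [[280.59558541 219.2088907 ]]
```

Both views put the lever at about 0.53 rad, which is within tolerance but near its edge. The jaws now lie along x, so closing them centred on the target will set it accurately.

Request:
play_rows(
  motion=[
    [[5,-27,0],[0,0,0]],
    [[5,-27,0],[0,0,0]],
    [[5,-27,0],[0,0,0]],
    [[5,-27,0],[0,0,0]],
    [[5,-27,0],[0,0,0]],
    [[3.5,-26,0],[0,0,0]],
    [[0,0,20],[0,0,0]],
    [[0,0,20],[0,0,0]],
    [[0,0,20],[0,0,0]],
    [[0,0,20],[0,0,0]],
    [[0,0,20],[0,0,0]],
    [[0,0,20],[0,0,0]],
    [[0,0,20],[0,0,0]],
    [[0,0,20],[0,0,0]],
    [[0,0,20],[0,0,0]],
    [[0,0,3],[0,0,0]],
    [[0,0,0],[0,0,0]],
  ],
  fingers=60,
)

```text
time_s: 14.83
eef_pos: [517.6, -86.0, 113.5]
ee_rot: [-0.0, 1.0, 0.005, -0.001]
force: [-0.1, 0.3, -0.1]
grip_width: 0.702
```

Request:
play_rows(
  motion=[
    [[0,0,0],[0,0,0]],
    [[0,0,0],[0,0,0]],
    [[0,0,0],[0,0,0]],
    [[0,0,0],[0,0,0]],
    [[0,0,0],[0,0,0]],
    [[0,0,0],[0,0,0]],
  ],
  fingers=15,
  squeeze=25,
)

```text
time_s: 15.33
eef_pos: [518.8, -87.0, 115.4]
ee_rot: [0.0, 1.0, 0.004, 0.001]
force: [0.3, 0.6, 6.0]
grip_width: 0.282
```

Centred at x 518.8. I'll open, rise and check.

Request:
play_rows(
  motion=[
    [[0,0,0],[0,0,0]],
    [[0,0,0],[0,0,0]],
    [[0,0,0],[0,0,0]],
    [[0,0,0],[0,0,0]],
    [[0,0,0],[0,0,0]],
    [[0,0,-20],[0,0,0]],
    [[0,0,-20],[0,0,0]],
    [[0,0,-20],[0,0,0]],
    [[0,0,-20],[0,0,0]],
    [[0,0,-20],[0,0,0]],
    [[0,0,-20],[0,0,0]],
    [[0,0,-20],[0,0,0]],
    [[0,0,-20],[0,0,0]],
    [[0,0,-20],[0,0,0]],
  ],
  fingers=60,
)

```text
time_s: 16.5
eef_pos: [517.9, -86.7, 294.9]
ee_rot: [-0.0, 1.0, 0.004, -0.0]
force: [-0.2, -0.4, -0.8]
grip_width: 0.701
```

Request:
play_rows(
  motion=[
    [[-5,27,0],[0,0,0]],
    [[-5,27,0],[0,0,0]],
    [[-5,27,0],[0,0,0]],
    [[-5,27,0],[0,0,0]],
    [[-5,27,0],[0,0,0]],
    [[-3.5,26.5,0],[0,0,0]],
    [[0,0,0],[0,0,0]],
    [[0,0,0],[0,0,0]],
  ],
)

```text
time_s: 17.17
eef_pos: [490.6, -249.4, 293.5]
ee_rot: [-0.0, 1.0, 0.003, -0.0]
force: [-1.0, -0.3, 0.6]
grip_width: 0.705
```

```bash
cat > lev.py <<'E'
from h import *
for n,b in (("top",(284,180,302,212)),("side",(262,205,290,245))):
    im=np.asarray(ctrl.capture(n)); h=cv2.cvtColor(im,cv2.COLOR_RGB2HSV); x0,y0,x1,y1=b
    m=cv2.inRange(h,(5,130,60),(18,255,255))[y0:y1,x0:x1+20]; ys,xs=np.nonzero(m); print(n,len(xs),xs.mean()+x0,ys.mean()+y0)
E
python3 lev.py
```

```text
top 113 300.0088495575221 197.06194690265488
side 106 278.22641509433964 219.28301886792454
```

The lever is now at about 0.45 rad. Next I descend on the red handle.

Request:
play_rows(
  motion=[
    [[0,0,15],[0,0,0]],
    [[0,0,15],[0,0,0]],
    [[0,0,15],[0,0,0]],
    [[0,0,15],[0,0,0]],
    [[0,0,15],[0,0,0]],
    [[0,0,13],[0,0,0]],
    [[0,0,12],[0,0,0]],
    [[0,0,0],[0,0,0]],
  ],
)

```text
time_s: 17.93
eef_pos: [490.5, -246.8, 192.0]
ee_rot: [-0.001, 1.0, 0.005, -0.001]
force: [-0.8, 0.3, 0.3]
grip_width: 0.704
```

Request:
play_rows(
  motion=[
    [[0,0,0],[0,0,0]],
    [[0,0,0],[0,0,0]],
    [[0,0,0],[0,0,0]],
    [[0,0,0],[0,0,0]],
    [[0,0,0],[0,0,0]],
    [[0,0,0],[0,0,0]],
    [[0,0,0],[0,0,0]],
  ],
  fingers=3,
  squeeze=90,
)

```text
time_s: 18.52
eef_pos: [491.3, -248.8, 195.1]
ee_rot: [0.001, 1.0, 0.004, 0.001]
force: [0.2, 0.8, 5.8]
grip_width: 0.17
```

Run:
```python
from h import *
s=ctrl.sense(); print(s["eef_pos"],s["force"])
sd=np.asarray(ctrl.capture("side"))
cv2.imwrite("pics/g.png",cv2.resize(sd[160:280,260:420,::-1],(640,480),interpolation=cv2.INTER_CUBIC))
```

```text
[ 491.31945254 -248.81396942  195.09927912] [0.22017404 0.81908058 5.76061406]
```

View pics/g.png

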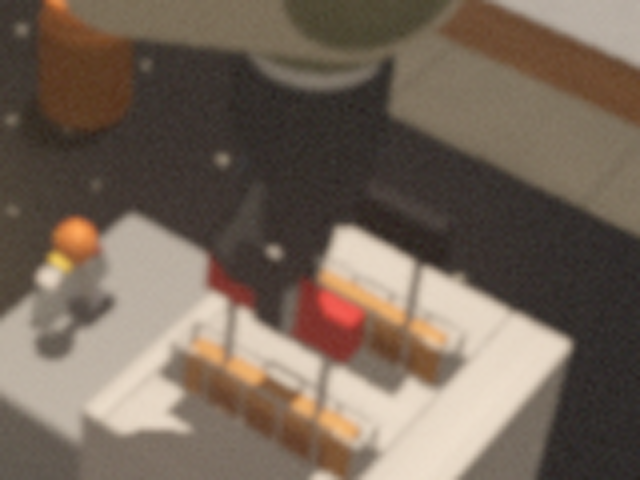

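The crop shows the fingers around the middle of the red handle, at about (275,280), with the black cage untouched. I'll lift straight up.

Request:
play_rows(
  motion=[
    [[0,0,-5],[0,0,0]],
    [[0,0,-8],[0,0,0]],
    [[0,0,-10],[0,0,0]],
    [[0,0,-10],[0,0,0]],
    [[0,0,-10],[0,0,0]],
    [[0,0,-10],[0,0,0]],
    [[0,0,-10],[0,0,0]],
    [[0,0,-10],[0,0,0]],
    [[0,0,-10],[0,0,0]],
    [[0,0,-10],[0,0,0]],
    [[0,0,-10],[0,0,0]],
    [[0,0,-12],[0,0,0]],
    [[0,0,-15],[0,0,0]],
    [[0,0,-15],[0,0,0]],
    [[0,0,-15],[0,0,0]],
    [[0,0,-15],[0,0,0]],
    [[0,0,0],[0,0,0]],
    [[0,0,0],[0,0,0]],
    [[0,0,0],[0,0,0]],
  ],
)

```text
time_s: 20.15
eef_pos: [490.8, -248.4, 368.0]
ee_rot: [-0.001, 1.0, 0.004, -0.001]
force: [-1.3, 0.1, -3.3]
grip_width: 0.168
```

```bash
python3 lev.py
python3 - <<'E'
from h import *
s=ctrl.sense(); print(s["eef_pos"],s["force"],s["grip_width"])
cv2.imwrite("pics/l.png",np.asarray(ctrl.capture("side"))[100:300,180:450,::-1])
E
```

```text
top 115 299.9217391304348 196.89565217391305
side 120 282.025 218.38333333333333
[ 490.74651339 -248.44018488  367.96058357] [ 0.50893536  0.02028789 -2.50242944] 0.16634921671907618
```

View pics/l.png

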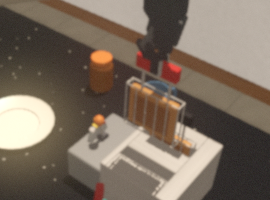

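The cage is out and upright in the gripper, and the lever is unchanged. I'll carry it over to the plate.

Request:
play_rows(
  motion=[
    [[-1,-10,0],[0,0,0]],
    [[-3,-20,0],[0,0,0]],
    [[-4,-28,0],[0,0,0]],
    [[-4,-28,0],[0,0,0]],
    [[-4,-28,0],[0,0,0]],
    [[-4,-28,0],[0,0,0]],
    [[-4,-28,0],[0,0,0]],
    [[-4,-28,0],[0,0,0]],
    [[-4,-28,0],[0,0,0]],
    [[-4,-28,0],[0,0,0]],
    [[-4,-28,0],[0,0,0]],
    [[-4,-28,0],[0,0,0]],
    [[-4,-28,0],[0,0,0]],
    [[-4,-28,0],[0,0,0]],
    [[-4,-28,0],[0,0,0]],
    [[-3,-20,0],[0,0,0]],
    [[-2,-15,0],[0,0,0]],
    [[0,-4,0],[0,0,0]],
    [[0,0,0],[0,0,0]],
  ],
)

```text
time_s: 21.88
eef_pos: [425.6, 184.8, 368.8]
ee_rot: [0.0, 1.0, 0.005, -0.0]
force: [-0.5, 0.8, -3.2]
grip_width: 0.169
```

Request:
play_rows(
  motion=[
    [[0,0,8],[0,0,0]],
    [[0,0,12],[0,0,0]],
    [[0,0,12],[0,0,0]],
    [[0,0,12],[0,0,0]],
    [[0,0,12],[0,0,0]],
    [[0,0,12],[0,0,0]],
    [[0,0,8],[0,0,0]],
    [[0,0,0],[0,2,0]],
    [[0,0,0],[0,4,0]],
    [[0,0,0],[0,4,0]],
    [[0,0,0],[0,5,0]],
    [[0,0,0],[0,5,0]],
    [[0,0,0],[0,5,0]],
    [[0,0,0],[0,5,0]],
    [[0,0,0],[0,5,0]],
    [[0,0,0],[0,4,0]],
    [[0,0,0],[0,4,0]],
    [[0,0,0],[0,2,0]],
    [[0,0,0],[0,0,0]],
    [[0,0,0],[0,0,0]],
  ],
)

```text
time_s: 23.55
eef_pos: [425.9, 183.4, 292.6]
ee_rot: [-0.001, 0.924, 0.004, 0.382]
force: [0.7, -0.2, -2.3]
grip_width: 0.169
```

```bash
python3 lev.py
python3 - <<'E'
from h import *
s=ctrl.sense(); q=s["ee_rot"]; R=Ro.from_quat([*q[1:],q[0]]).as_matrix(); print(s["time_s"],s["eef_pos"],s["grip_width"],s["force"],s["wrist_torque"]); print(R.round(2))
print("tilt",np.degrees(np.arccos(-R[2,2])),"mid est",np.array(s["eef_pos"])+R[:,2]*(112.5-41))
a=np.asarray(ctrl.capture("side")); b=np.asarray(ctrl.capture("top"))
cv2.imwrite("pics/f.png",cv2.resize(np.hstack([a[80:300,80:360,::-1],b[60:280,60:340,::-1]]),(800,314),interpolation=cv2.INTER_CUBIC))
m=np.array(s["eef_pos"])+R[:,2]*(112.5-41)
print([((proj(n,m)-o)*800/560).round() for n,o in (("side",[80,80]),("top",[60-280,60]))])
E
```

```text
top 112 299.99107142857144 197.04464285714286
side 104 278.1442307692308 219.25
23.65 [426.5739211  183.59019838 293.20436117] 0.16738475769805833 [ 0.60265608 -0.97606611 -1.98348288] [-0.00153707  0.82568932 -0.0388425 ]
[[ 0.71  0.01  0.71]
 [ 0.01 -1.    0.01]
 [ 0.71  0.   -0.71]]
tilt 44.95569758800551 mid est [477.09148168 183.97512121 242.60714872]
[array([[150., 110.]]), array([[552., 224.]])]
```

View pics/f.png

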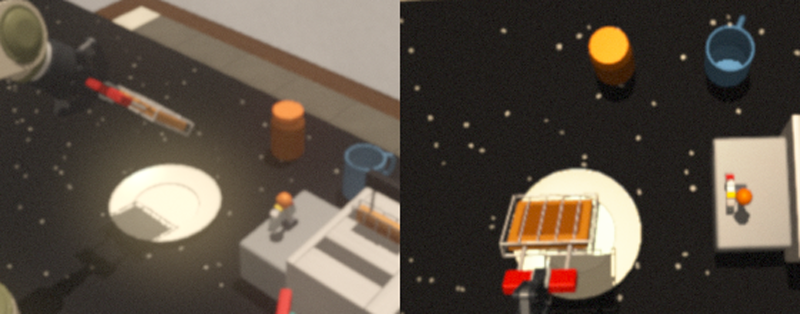

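The cage body is at (155,108) in the side crop and (550,224) in the top crop. The predictions were (150,110) and (552,224), so it is over the plate centre at about 45° with its broad face up. The lever is unchanged. I'll let it settle and hand in.

Request:
play_rows(
  motion=[
    [[0,0,0],[0,0,0]],
    [[0,0,0],[0,0,0]],
    [[0,0,0],[0,0,0]],
    [[0,0,0],[0,0,0]],
    [[0,0,0],[0,0,0]],
    [[0,0,0],[0,0,0]],
  ],
)

```text
time_s: 24.25
eef_pos: [426.3, 183.9, 293.0]
ee_rot: [-0.002, 0.924, 0.004, 0.383]
force: [-0.4, 0.5, -2.6]
grip_width: 0.165
```

```bash
python3 -c "
from rig import ctrl
s=ctrl.sense(); print(s['eef_pos'],s['grip_width'],max(abs(s['dq'])) if hasattr(s['dq'],'dtype') else s['dq']); print(ctrl.finish_job())"
```

```text
[426.26804255 183.93740386 293.003274  ] 0.16463029000707197 0.0011365658737536447
the job is handed in; nothing more can be done
None
```

I set the browning lever to the yellow mark, drew the red cage straight up out of its slot and carried it over the plate. I tipped it about 45° and handed the job in at about 24 s, still holding it.

**Last checks:**
- **Lever:** about 0.46 rad by the top camera and 0.41 rad by the side camera. Both are inside 0.33–0.57.
- **Cage:** the gripper was tipped 45°, and both views showed the cage following it with a broad face up. Its middle came out at about (477, 184, 243) mm, roughly 4 mm from the plate's centre in plan. It was still, gripped at about 14 mm.
- **Other things:** the plate, mug and jar looked undisturbed in the last pictures. The black cage looked in place too, but I did not measure any of them against their starting positions.

**What went wrong or disagreed:**
- **Lever:** it took four tries. The first pinch missed because the fingertips sat about 22 mm higher than the reported TCP. The second slipped off the knob partway, and the third left the lever near 0.53 rad. I then re-centred it with the jaws along x before lifting the cage.
- **TCP offset:** I corrected for it by eye in the later grasps and did not find its cause.

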